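# Shut the tagged valve under the sliding cover

## Robot

A 6-joint arm with a two-finger parallel gripper is mounted at the origin on a cart in front of the work surface, level with it; the furniture and walls round the work are solid. World frame = base frame: x ahead of the robot, y to its left, z up, the work surface at z = 0. Lengths are in m, angles in degrees, forces in N, time in s.
With the tool pointing down it reaches from about 0.3 to 0.825 m from the base axis. Payload 5.4 kg.
Tool frame: the origin (TCP) lies midway between the tips of the shut fingers; the grasp point (between the pads) lies arm.tcp_to_grasp behind it (arm.tcp_to_grasp is the distance from the TCP to the grasp point, in m); x points along the fingers, z is the direction in which the jaws open and shut, and the axes are right-handed (so a half turn about x gives the same grasp; the last joint's range is limited). The gripper opens to 92 mm and grips with 3 to 60 N. Pads are 20 mm wide; open, the fingers measure 128 mm over their backs; the gripper's body (75 mm by 189 mm) begins 69 mm behind the grasp point.
Start: joints at [-76.152, 9.076, 91.501, -0, 79.423, -12.038], TCP at [0.251, -0.517, 0.191] pointing down, gripper open.
Joint ranges: [-166.64, 166.64], [-54.1, 131.32], [10.49, 154.53], [-73.88, 253.88], [9.74, 151.15], [-171.62, 171.62]. Speed limits (degrees/s): [147.25, 147.25, 180, 180, 180, 180].

## Interface

Orientations are given as [roll, pitch, yaw] about the fixed x, y, z axes, in that order (R = Rz(yaw) Ry(pitch) Rx(roll)).
In Python, from bench import arm gives the robot as it stands.
- The arm moves only by the tool step_arm, never from a script. Its argument "series" is a list that holds one entry, the list of rows, each a list of 6 numbers: the shift along the tool's x, y, z in cm, then the turn, a rotation vector about the tool's x, y, z in rad. A call has 1 to 5 rows; each row is the pose to reach, as a shift and turn from the pose commanded when the call began, along the tool's axes at that moment; what a row does not reach only later rows make up. A row lasts 1/8 s, in which the tool goes at most 62.5 mm and 10.7 degrees, less where a joint would pass 70% of its speed; a pose out of reach is approached as far as the arm can. A call with a gripper value outside its range is refused whole. "hand" is the finger opening in cm, from 0 to 9.19, set as the call begins (left out, the last holds). The fingers move at their own pace and stop on an object; "newtons" is the grip in N (left out, the last holds). Time passes only in rows, so rows that repeat a pose let the fingers close. It gives the time, the measured TCP pose, the force and the opening at its end, in the units of the state.
- arm.sense(): the state, without advancing time (a new reading comes with each control period).
- arm.camera(name): name is "side" or "top"; returns (picture, depth): 400x640x3 uint8, red, green, blue; 400x640 float32, m along the optical axis (not along the pixel's ray), 0 where there is no reading.
- arm.get_calibration(name): a dict with "fx", "fy", "cx", "cy" (pixels), "distortion" ([k1, k2, p1, p2, k3] as OpenCV has them; the pictures are not rectified), "rvec" (rotation vector, rad) and "tvec" (3), from world to camera coordinates, as OpenCV has them. Camera axes: x right, y down, z forward; pixel columns grow to the right and rows downward; lengths in m; the calibration is good to about 2 mm. A picture is of the moment at which its call begins. get_calibration takes no time and is no camera call.
- arm.sign_off(): hands the job in, once; it reports no verdict.
Trained networks look in the newest picture that a camera, given by its name, has taken for a name from the list of things; names that differ only in an ending like _2 or _b are one class to them, and where a whole thing is asked for, a point or a joint stands for the part that bears it (a point fixed in the world has none). Each returns a list of dicts, best first, with "confidence" (0 to 1); they miss things now and then, are a little off and sometimes report something else, mostly with a low value. They report only what shows in the picture. A call takes as long as a camera call.
- arm.regions_of(camera, query): "pixels" (400x640 bool, what is visible of it) and "rect" ([left, top, right, bottom] in pixels, round what is visible of it).
The state is a dict: "t": time; "joint_pos": joint angles; "qvel": joint speeds; "joint_efforts": joint torques, N m; "eef_pos": TCP position; "ee_rot": TCP orientation; "ft_force": force on the tool from outside, world axes, zero at the start; "wrist_torque": the same for the moment, N m; "finger_gap": opening from 0.0 (shut) to 1.0 (fully open).
Only numpy, scipy, OpenCV 4.12 (cv2) and the standard library are available. Lean on these libraries where they do the work, as an engineer would, in place of code of your own. Each camera call takes 0.05 s, during which the arm holds its last target.

## Task

Push the metal cover of the air valve box sideways along its channel, off the valves and all the way to the stop at the other end; only slide it, never lift it. Then push the lever of the tagged valve, the one with a round disc on its end, clockwise through its quarter turn until it is fully shut. Leave the other valve's lever and the loose things round the box as they are.

Things in the scene. Friction and masses are not known exactly. Their poses are not given: they have to be found in the camera images.
- valve_box: grey steel box fixed on the bench, 192 x 516 x 92 mm (x, y, z), origin at the centre of its underside; x points away from the robot, y to the left, give or take 10 degrees. Its left half is an open well with the valves, its right half a blank deck 80 mm high. Brass pipe stubs stick out 30 mm at front and back, below 40 mm height.
- well_mouth (a point): centre of the well's mouth, 80 mm above the bench, at box y = +121 mm. The well is 156 mm (box x) by 238 mm (box y), its floor 14 mm above the bench. Along its front and back edges, and those of the deck, run the cover's channel and its rims: rim tops 92 mm high, inner faces at box x = +-88 mm.
- right_stop (a point): middle of the inner face of the stop at the channel's right end, at box y = -250 mm, 86 mm above the bench; the cover ends against it. The left stop is at box y = +250 mm. Stops are 92 mm high.
- cover_plate (a point): centre of the cover's plate: loose flat aluminium plate, 172 x 245 x 6 mm (box x, y, z), 0.35 kg, lying in the channel, underside 80 mm above the bench. Hides both valves at the start (this point at box y = 105 to 124 mm); at box y = -127 mm it is against the right stop and the well lies open. A few newtons slide it; it stays where left.
- cover_rib (a point): middle of the raised rib across the cover, 96 mm above the bench, 50 mm to the left (+y) of the plate's centre. The rib is 90 mm long (box x), 14 mm thick (box y) and stands 21 mm above the plate's top, from 86 to 107 mm above the bench. At box y = -77 mm when the cover is against the right stop.
- marked_pivot (a point): point on the upright turning axis of the tagged valve, at mid-height of its lever, 62 mm above the bench, at box x = 30 mm; the two valves stand at box y = 62 and 167 mm, either way round
- marked_tip (a point): point in the tagged lever, 62 mm above the bench, 52 mm from the pivot, under the centre of the round disc (28 mm wide, 3 mm thick, top at 73 mm) on the lever's end that marks it. The lever is a steel bar 14 mm wide, 54 to 70 mm above the bench, reaching 64 mm from the pivot; pipe and valve body below it reach up to 42 mm.
- marked_lever (a joint): angle of the tagged lever: 0 = open, the lever lies along its pipe and points to the robot (box -x); it grows clockwise seen from above; 1.571 = shut, against its stop, the lever lies across the pipe and points left (box +y). Starts at 0 to 0.2. About 2 N at the lever's end turn it and it stays where it is left.
- plain_tip (a point): same point in the lever of the other valve: same lever, 52 mm from its pivot, but with a plain square end and no disc; stays as it is
- plain_lever (a joint): angle of the other lever, same meaning; starts at 0 to 0.2
- gear_shaft: loose gearbox shaft with two pinions, 28 x 98 x 28 mm, lying behind the box; stays
- black_pot: loose black rubber cup, 48 mm wide, 47 mm high, left of the vice; stays
- grease_pot: loose red pot with white lid, 49 mm wide, 41 mm high, behind the box; stays
- spark_plug: loose spark plug, 67 mm long, left of the vice; stays

How it is judged:
By the outcome, as a careful person would: the job done as asked, in the order asked, and still so for the second after the job is handed in, with the robot touching nothing.
It also fails if it takes over 48 s, if anything falls off the work surface, if the arm or the gripper's body presses on something with over 40 N, if the wrist force passes 120 N, or if a joint passes its speed limit or range.

## Working session

There is one attempt and no reset: what is moved stays moved. The work goes in short steps, Python scripts to look and compute and a tool call to move; the robot and the scene stay as the last step left them, time stands still between calls to the robot, and variables do not carry over. Pictures are saved under pics/ and viewed, and the job is handed in when it is done.

Besides the shell and the picture viewer there is one more tool, called after "Call:" as name(argument=value, ...), one argument or row to a line, values as JSON. step_arm: Moves the arm, as the interface text tells. Its arguments: {"type":"object","properties":{"series":{"type":"array","items":{"type":"array","items":{"type":"array","items":{"type":"number"}}}},"hand":{"type":"number"},"newtons":{"type":"number"}},"required":["series"]}

```bash
ls; mkdir -p pics; python3 - <<'E'
from bench import arm
import cv2,numpy as np
print(arm.sense()); print(arm.tcp_to_grasp)
for n in ("top","side"):
    p,d=arm.camera(n); cv2.imwrite(f"pics/{n}0.png",p[:,:,::-1]); np.save(f"pics/{n}0d.npy",d)
    print(n,arm.get_calibration(n))
    for q in ("valve_box","cover_plate","cover_rib"):
        for r in arm.regions_of(n,q)[:2]:
            print(n,q,r["confidence"],r["rect"]); np.save(f"pics/{n}_{q}.npy",r["pixels"]); break
E
```

```text
pics
{'t': 0.0, 'joint_pos': array([-7.61514906e+01,  9.11325946e+00,  9.15714810e+01, -1.68181856e-04,
        7.94217685e+01, -1.20371843e+01]), 'qvel': array([ 0.11606055,  0.01375469, -0.01535785,  0.09869334,  0.053051  ,
       -0.04292704]), 'joint_efforts': array([ 2.28368581e-04, -3.85567832e+01, -3.22108090e+01,  7.00724451e-02,
        3.77371162e-02, -1.45143922e-04]), 'eef_pos': array([ 0.25085623, -0.51665947,  0.19021903]), 'ee_rot': array([168.05171937,  89.89349085, 103.93744409]), 'ft_force': array([-0.10712292, -0.52261044, -0.05826584]), 'wrist_torque': array([ 0.03570273, -0.00531815, -0.04431369]), 'finger_gap': 1.0012596700363128}
0.0187
top {'fx': 416.035781275163, 'fy': 416.035781275163, 'cx': 316.6661124227753, 'cy': 194.9450480625911, 'distortion': array([-0.02599822,  0.        ,  0.        ,  0.        ,  0.        ]), 'rvec': array([ 2.15661261, -2.0635446 ,  0.22019265]), 'tvec': array([-0.15971248,  0.56115761,  1.08856963])}
top valve_box 0.78 [247.2, 183.4, 443.4, 258.1]
top cover_plate 0.94 [258.3, 185.5, 354.4, 252.2]
top cover_rib 0.64 [258.6, 185.3, 352.1, 249.5]
side {'fx': 461.0257940831118, 'fy': 461.0257940831118, 'cx': 316.1553754562005, 'cy': 193.9212235269828, 'distortion': array([0.02319927, 0.        , 0.        , 0.        , 0.        ]), 'rvec': array([ 2.03500851,  0.04311931, -0.01517505]), 'tvec': array([-0.5811498 ,  0.00165378,  1.64632589])}
side valve_box 0.75 [241.6, 169.6, 322.7, 282.4]
side cover_plate 0.76 [262.9, 171.8, 316.3, 210.6]
side cover_rib 0.66 [260.0, 172.6, 322.5, 211.3]
```

View pics/top0.png

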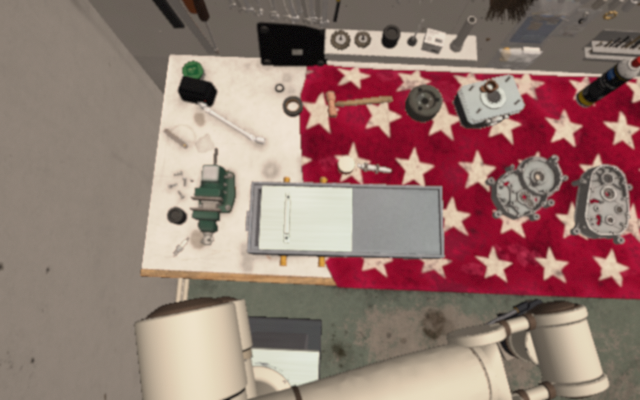

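View pics/side0.png

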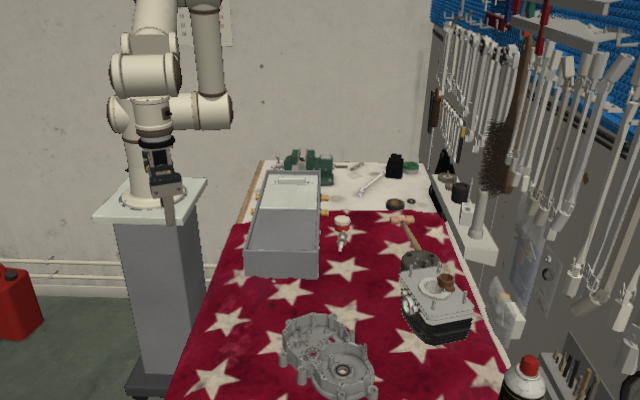

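The top view shows the box at cols 248–443, rows 183–258, the cover's right edge at col 353 and the rib at about (287,217). The side view agrees. Next I'll zoom in to get corners.

```bash
python3 - <<'E'
import cv2
p=cv2.imread("pics/top0.png")[170:270,235:455]
cv2.imwrite("pics/crop0.png",cv2.resize(p,None,fx=3.6,fy=3.6,interpolation=cv2.INTER_CUBIC))
E
cat > h.py <<'E'
import numpy as np,cv2
def cam(arm,n):
    c=arm.get_calibration(n); K=np.array([[c["fx"],0,c["cx"]],[0,c["fy"],c["cy"]],[0,0,1]]); R=cv2.Rodrigues(c["rvec"])[0]
    return K,c["distortion"],R,c["tvec"],c["rvec"]
def onplane(arm,n,px,z):
    K,D,R,t,_=cam(arm,n)
    u=cv2.undistortPoints(np.array(px,float).reshape(-1,1,2),K,D)[:,0]
    d=np.c_[u,np.ones(len(u))]@R; o=-R.T@t
    return o+d*((z-o[2])/d[:,2])[:,None]
def proj(arm,n,P):
    K,D,R,t,rv=cam(arm,n); return cv2.projectPoints(np.array(P,float),rv,t,K,D)[0][:,0]
def cloud(arm,n,d):
    K,D,R,t,_=cam(arm,n); v,u=np.nonzero(d>0)
    q=cv2.undistortPoints(np.c_[u,v].astype(float).reshape(-1,1,2),K,D)[:,0]
    z=d[v,u]; P=np.c_[q*z[:,None],z]; return u,v,(P-t)@R
E
python3 - <<'E'
from bench import arm
from h import *
d=np.load("pics/top0d.npy"); u,v,P=cloud(arm,"top",d)
m=(u>248)&(u<443)&(v>183)&(v<258)
for a,b,r0,r1 in ((265,280,195,245),(300,345,195,245),(365,430,195,245)):
    k=(u>a)&(u<b)&(v>r0)&(v<r1); print(a,np.median(P[k],0))
m=np.load("pics/top_cover_plate.npy"); c=cv2.minAreaRect(np.argwhere(m)[:,::-1].astype(np.float32)); b=cv2.boxPoints(c); print(b); print(onplane(arm,"top",b,.086), onplane(arm,"top",[c[0]],.086))
m=np.load("pics/top_valve_box.npy"); c=cv2.minAreaRect(np.argwhere(m)[:,::-1].astype(np.float32)); b=cv2.boxPoints(c); print(b); print(onplane(arm,"top",b,.092), onplane(arm,"top",[c[0]],.092))
E
```

```text
265 [ 0.48882708 -0.02059969  0.08567585]
300 [ 0.49469656 -0.15346936  0.08535677]
365 [ 0.5047141  -0.35486841  0.07917557]
[[258.4282  249.01222]
 [260.29526 183.66557]
 [353.79037 186.33687]
 [351.9233  251.68352]]
[[ 0.41040535  0.01121715  0.086     ]
 [ 0.5863738   0.01891607  0.086     ]
 [ 0.59021354 -0.23429961  0.086     ]
 [ 0.41427251 -0.23388842  0.086     ]] [[ 0.49891641 -0.10960971  0.086     ]]
[[244.87961 254.57579]
 [246.83255 180.36401]
 [444.564   185.56746]
 [442.61105 259.77924]]
[[ 0.39399686  0.04457131  0.092     ]
 [ 0.592497    0.05501567  0.092     ]
 [ 0.60189818 -0.47892936  0.092     ]
 [ 0.40292567 -0.47001248  0.092     ]] [[ 0.49610063 -0.21212907  0.092     ]]
```

View pics/crop0.png

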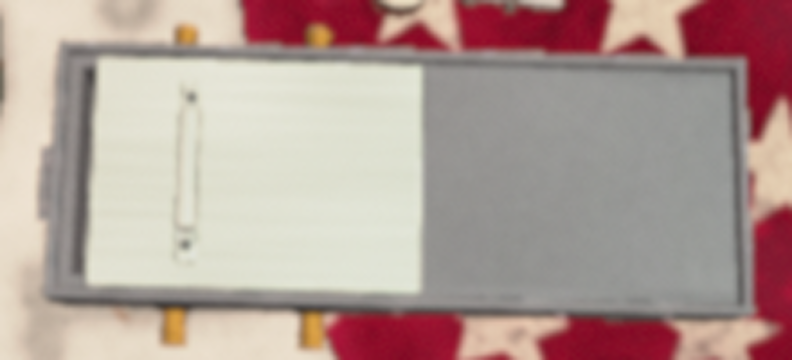

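```bash
python3 - <<'E'
from bench import arm
from h import *
from scipy.optimize import least_squares
f=lambda L:[((x-1.3)/3.6+235,(y-1.3)/3.6+170) for x,y in L]
c=f([(63,45),(48,300),(746,60),(752,310)])
W=onplane(arm,"top",c,.092); print(W.round(4))
M=np.array([[.096,.258],[-.096,.258],[.096,-.258],[-.096,-.258]])
def T(p,m): c,s=np.cos(p[2]),np.sin(p[2]); return m@np.array([[c,-s],[s,c]]).T+p[:2]
r=least_squares(lambda p:(T(p,M)-W[:,:2]).ravel(),[.5,-.2,0]); print("box",r.x[:2],np.degrees(r.x[2]),(T(r.x,M)-W[:,:2]).round(4))
np.save("box.npy",r.x)
p=onplane(arm,"top",f([(95,57),(87,285),(422,65),(420,293)]),.086)
inv=lambda p,q:(q-p[:2])@np.array([[np.cos(p[2]),-np.sin(p[2])],[np.sin(p[2]),np.cos(p[2])]])
print("plate box frame",inv(r.x,p[:,:2]).round(4))
rb=onplane(arm,"top",f([(185,85),(200,85),(177,262),(195,262)]),.107); print("rib",rb.round(4),inv(r.x,rb[:,:2]).round(4))
for y in (.121,.25,-.25,-.077,-.127,.062,.167): print(y,T(r.x,np.array([[0,y],[.03,y]])).round(4).tolist())
# edge depth check
d=np.load("pics/top0d.npy"); u,v,P=cloud(arm,"top",d)
q=inv(r.x,P[:,:2]); k=(P[:,2]>.075)&(P[:,2]<.12)&(abs(q[:,0])<.15)&(abs(q[:,1])<.32)
print(np.percentile(q[k],[0.5,1,99,99.5],axis=0))
k=(P[:,2]>.1)&(P[:,2]<.115)&(abs(q[:,0])<.09)&(abs(q[:,1])<.25); print(k.sum(),q[k].mean(0),q[k].min(0),q[k].max(0))
E
```

```text
[[ 0.5882  0.0403  0.092 ]
 [ 0.3985  0.0368  0.092 ]
 [ 0.5995 -0.4716  0.092 ]
 [ 0.4135 -0.4726  0.092 ]]
box [ 0.49992016 -0.21674376] 1.3783387985564328 [[ 0.0015  0.0032]
 [-0.0008  0.002 ]
 [ 0.0026 -0.0008]
 [-0.0033 -0.0044]]
plate box frame [[ 0.0871  0.2313]
 [-0.0834  0.2291]
 [ 0.086  -0.0145]
 [-0.0844 -0.0135]]
rib [[ 0.5585 -0.054   0.107 ]
 [ 0.559  -0.065   0.107 ]
 [ 0.4287 -0.0559  0.107 ]
 [ 0.4293 -0.0688  0.107 ]] [[ 0.0625  0.1613]
 [ 0.0627  0.1503]
 [-0.0673  0.1625]
 [-0.0671  0.1496]]
0.121 [[0.497, -0.0958], [0.527, -0.0951]]
0.25 [[0.4939, 0.0332], [0.5239, 0.0339]]
-0.25 [[0.5059, -0.4667], [0.5359, -0.4659]]
-0.077 [[0.5018, -0.2937], [0.5318, -0.293]]
-0.127 [[0.503, -0.3437], [0.533, -0.343]]
0.062 [[0.4984, -0.1548], [0.5284, -0.154]]
0.167 [[0.4959, -0.0498], [0.5259, -0.0491]]
[[-0.09425539 -0.25320379]
 [-0.09328679 -0.25050786]
 [ 0.09575982  0.25518729]
 [ 0.09671676  0.25759338]]
179 [0.00319403 0.1581493 ] [-0.04061205  0.15148337] [0.04806683 0.16536751]
```

```bash
cat >> h.py <<'E'
from scipy.spatial.transform import Rotation as Ro
BOX=np.array([.4999,-.2167,np.radians(1.4)])
def b2w(x,y):
    c,s=np.cos(BOX[2]),np.sin(BOX[2]); return np.array([BOX[0]+c*x-s*y,BOX[1]+s*x+c*y])
def w2b(p):
    c,s=np.cos(BOX[2]),np.sin(BOX[2]); d=np.array(p)[:2]-BOX[:2]; return np.array([c*d[0]+s*d[1],-s*d[0]+c*d[1]])
def Rt(st): return Ro.from_euler('xyz',st['ee_rot'],degrees=True)
def rel(st,P,zdir_deg):
    """shift cm, rotvec in tool frame to reach P with tool x down, jaw z axis at heading zdir_deg"""
    R=Rt(st); a=np.radians(zdir_deg); z=np.array([np.cos(a),np.sin(a),0]); x=np.array([0,0,-1.]); 
    T=Ro.from_matrix(np.c_[x,np.cross(z,x),z])
    return (R.inv().apply(np.array(P)-st['eef_pos'])*100).round(2),(R.inv()*T).as_rotvec().round(4)
E
python3 - <<'E'
from bench import arm
from h import *
s=arm.sense(); print(Rt(s).as_matrix().round(3))
w=b2w(0,.195); print(w)
for a in (1.4,181.4,91.4,-88.6): print(a,rel(s,[w[0],w[1],.191],a))
E
```

```text
[[-0.     0.9    0.437]
 [ 0.     0.437 -0.9  ]
 [-1.     0.    -0.   ]]
[ 0.49513573 -0.02175821]
1.4 (array([ 2.000e-02,  4.360e+01, -3.391e+01]), array([-1.1434e+00, -2.0000e-04, -3.0000e-04]))
181.4 (array([ 2.000e-02,  4.360e+01, -3.391e+01]), array([ 1.9982e+00, -3.0000e-04,  3.0000e-04]))
91.4 (array([ 2.000e-02,  4.360e+01, -3.391e+01]), array([-2.7142e+00,  0.0000e+00, -5.0000e-04]))
-88.6 (array([ 2.000e-02,  4.360e+01, -3.391e+01]), array([ 4.274e-01, -3.000e-04, -0.000e+00]))
```

Call:
step_arm(
  series=[
    [[0,4,-3.1,-0.1,0,0],[0,8.5,-6.6,-0.22,0,0],[0,13,-10.1,-0.34,0,0],[0,17.5,-13.6,-0.46,0,0],[0,21.8,-17,-0.57,0,0]],
  ],
  hand=4,
)

```text
t: 1.02
eef_pos: [0.3735, -0.2675, 0.1914]
ee_rot: [-2.8, 90.0, -34.0]
ft_force: [1.3, 0.8, -0.3]
finger_gap: 0.478
```

Call:
step_arm(
  series=[
    [[0,4,1,-0.1,0,0],[0,8,2,-0.2,0,0],[0,12,3,-0.3,0,0],[0,16,4,-0.4,0,0],[0,20,4.5,-0.5,0,0]],
  ],
)

```text
t: 1.65
eef_pos: [0.5167, -0.1211, 0.1913]
ee_rot: [-38.3, 90.0, -40.9]
ft_force: [-0.1, 0.1, 0.7]
finger_gap: 0.434
```

```bash
python3 - <<'E'
from bench import arm
from h import *
s=arm.sense(); w=b2w(0,.192)
print(rel(s,[w[0],w[1],.191],1.4),rel(s,[w[0],w[1],.094],1.4))
E
```

```text
(array([ 0.03,  9.52, -2.58]), array([-0.0701,  0.0003,  0.0003])) (array([ 9.73,  9.53, -2.58]), array([-0.0701,  0.0003,  0.0003]))
```

Call:
step_arm(
  series=[
    [[0,4.8,-1.3,-0.04,0,0],[0,9.5,-2.6,-0.07,0,0],[3.5,9.5,-2.6,-0.07,0,0],[7,9.5,-2.6,-0.07,0,0],[7,9.5,-2.6,-0.07,0,0]],
  ],
)

```text
t: 2.28
eef_pos: [0.492, -0.0251, 0.1187]
ee_rot: [162.1, 89.7, 163.3]
ft_force: [0.3, 0.3, 0.3]
finger_gap: 0.437
```

```bash
python3 - <<'E'
from bench import arm
from h import *
s=arm.sense(); print(s['eef_pos'],s['ee_rot'],w2b(s['eef_pos']),s['ft_force'],s['finger_gap'])
print(rel(s,[*b2w(0,.190),.094],1.4))
p,d=arm.camera("top"); q,_=arm.camera("side")
cv2.imwrite("pics/a.png",cv2.resize(np.hstack([p[150:300,220:400],q[100:250,200:380]])[:,:,::-1],None,fx=2.2,fy=2.2))
E
```

```text
[ 0.49198719 -0.02505596  0.11871331] [162.09631243  89.65156301 163.3154644 ] [-0.00322817  0.19178016] [0.26252658 0.27200996 0.33881653] 0.4369145012180193
(array([ 2.47, -0.18,  0.34]), array([-0.0032, -0.0058, -0.0019]))
```

View pics/a.png

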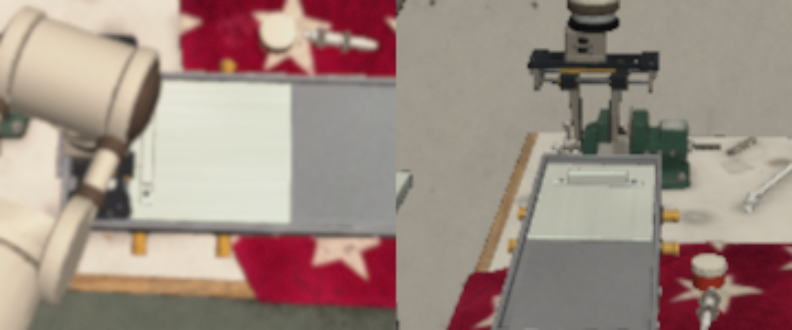

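Call:
step_arm(
  series=[
    [[1.2,0,0.3,0,-0.006,0],[2.4,0,0.3,0,-0.006,0],[2.4,-0.6,0.3,0,-0.006,0],[2.4,-1.4,0.3,0,-0.006,0],[2.4,-2.2,0.3,0,-0.006,0]],
  ],
)

```text
t: 3.0
eef_pos: [0.4981, -0.0487, 0.0976]
ee_rot: [-2.9, 89.6, -1.7]
ft_force: [-0.6, -0.6, 0.2]
finger_gap: 0.431
```

```bash
python3 - <<'E'
from bench import arm
from h import *
s=arm.sense(); print(s['eef_pos'],w2b(s['eef_pos']),s['ft_force'])
print(rel(s,[*b2w(0,-.03),.094],1.4))
E
```

```text
[ 0.49814605 -0.04868691  0.09762269] [0.0023515  0.16800579] [-0.59088653 -0.61282082  0.18529651]
(array([  0.37, -19.8 ,  -0.16]), array([-0.0037,  0.0067,  0.0003]))
```

Call:
step_arm(
  series=[
    [[0.2,-1,-0.1,0,0.003,0],[0.2,-2.3,-0.1,0,0.003,0],[0.2,-3.8,-0.1,0,0.003,0],[0.2,-5.4,-0.1,0,0.003,0],[0.2,-7,-0.1,0,0.003,0]],
  ],
)

```text
t: 3.62
eef_pos: [0.4983, -0.1191, 0.0952]
ee_rot: [-1.4, 89.8, -0.2]
ft_force: [-0.3, -0.3, -0.3]
finger_gap: 0.434
```

```bash
python3 - <<'E'
from bench import arm
from h import *
s=arm.sense(); print(s['eef_pos'],w2b(s['eef_pos']),s['ft_force'])
print(rel(s,[*b2w(0,-.06),.094],1.4))
p,d=arm.camera("side")
cv2.imwrite("pics/b.png",cv2.resize(p[100:300,200:380][:,:,::-1],None,fx=2.8,fy=2.8))
E
```

```text
[ 0.49833333 -0.11908781  0.09523376] [0.00081868 0.09762133] [-0.32932206 -0.25646212 -0.33894694]
(array([  0.12, -15.76,  -0.02]), array([-0.0037,  0.0031,  0.0001]))
```

View pics/b.png

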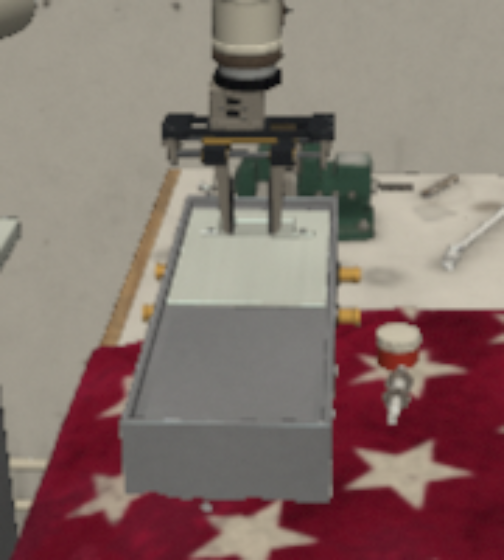

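```bash
python3 - <<'E'
from bench import arm
from h import *
s=arm.sense(); 
f=lambda p:((proj(arm,"side",p)-[200,100])*2.8).round(0).tolist()
print("tcp",f([s['eef_pos']]))
for y in (.158,.098,.08): print(y,f([[*b2w(0,y),.096],[*b2w(0,y),.107],[*b2w(-.086,y-.1725),.086],[*b2w(-.086,y-.1725),.08]]))
p,d=arm.camera("side"); u,v,P=cloud(arm,"side",d)
B=np.array([w2b(q) for q in P]); 
k=(abs(B[:,0])<.08)&(abs(B[:,1])<.25)&(P[:,2]>.097)&(P[:,2]<.3); print(k.sum())
h,e=np.histogram(B[k][:,1],bins=np.arange(0,.25,.01)); print(list(zip(e.round(2),h)))
k2=k&(P[:,2]<.12); print(np.c_[B[k2],P[k2][:,2]].round(3)[::6])
k=(abs(B[:,0])<.08)&(abs(B[:,1])<.25)&(P[:,2]<.097)
for a in np.arange(-.24,.24,.02):
    m=k&(B[:,1]>a)&(B[:,1]<a+.02); print(round(a,2),m.sum(),np.median(P[m][:,2]).round(4))
E
```

```text
tcp [[250.0, 248.0]]
0.158 [[252.0, 224.0], [252.0, 216.0], [162.0, 299.0], [162.0, 304.0]]
0.098 [[249.0, 246.0], [249.0, 238.0], [155.0, 327.0], [155.0, 332.0]]
0.08 [[248.0, 253.0], [248.0, 245.0], [152.0, 336.0], [153.0, 341.0]]
1316
[(np.float64(0.0), np.int64(0)), (np.float64(0.01), np.int64(0)), (np.float64(0.02), np.int64(0)), (np.float64(0.03), np.int64(0)), (np.float64(0.04), np.int64(0)), (np.float64(0.05), np.int64(5)), (np.float64(0.06), np.int64(254)), (np.float64(0.07), np.int64(436)), (np.float64(0.08), np.int64(326)), (np.float64(0.09), np.int64(70)), (np.float64(0.1), np.int64(39)), (np.float64(0.11), np.int64(100)), (np.float64(0.12), np.int64(12)), (np.float64(0.13), np.int64(0)), (np.float64(0.14), np.int64(19)), (np.float64(0.15), np.int64(53)), (np.float64(0.16), np.int64(2)), (np.float64(0.17), np.int64(0)), (np.float64(0.18), np.int64(0)), (np.float64(0.19), np.int64(0)), (np.float64(0.2), np.int64(0)), (np.float64(0.21), np.int64(0)), (np.float64(0.22), np.int64(0)), (np.float64(0.23), np.int64(0))]
[[-0.02   0.154  0.109]
 [-0.     0.158  0.107]
 [ 0.036  0.16   0.107]
 [-0.016  0.151  0.107]
 [ 0.004  0.152  0.107]
 [ 0.04   0.153  0.107]
 [-0.017  0.156  0.101]
 [ 0.004  0.15   0.104]
 [ 0.04   0.149  0.105]
 [-0.01   0.149  0.101]
 [ 0.01   0.151  0.1  ]
 [ 0.047  0.149  0.101]
 [ 0.017  0.149  0.097]]
-0.24 147 0.0807
-0.22 252 0.0803
-0.2 241 0.0804
-0.18 230 0.0805
-0.16 224 0.0805
-0.14 209 0.0804
-0.12 203 0.0804
-0.1 195 0.0803
-0.08 190 0.0802
-0.06 181 0.0803
-0.04 164 0.0802
-0.02 260 0.0847
-0.0 167 0.0862
0.02 155 0.0863
0.04 143 0.0864
0.06 149 0.0864
0.08 138 0.0864
0.1 121 0.0862
0.12 136 0.0863
0.14 168 0.0877
0.16 36 0.087
0.18 49 0.0866
0.2 67 0.0864
0.22 40 0.0855
```

```bash
python3 - <<'E'
from bench import arm
from h import *
p,d=arm.camera("side"); u,v,P=cloud(arm,"side",d)
B=np.array([w2b(q) for q in P]); 
k=(abs(B[:,0])<.08)&(B[:,1]>.04)&(B[:,1]<.135)&(P[:,2]>.09)&(P[:,2]<.3)
z=P[k][:,2]; print(np.percentile(z,[0,1,5,20]))
o=np.argsort(z)[:400:16]; print(np.c_[B[k][o],z[o]].round(3))
E
```

```text
[0.0901733  0.12432182 0.1430378  0.19920415]
[[-0.068  0.1    0.09 ]
 [ 0.033  0.087  0.127]
 [-0.018  0.09   0.131]
 [ 0.033  0.086  0.137]
 [-0.02   0.086  0.143]
 [ 0.03   0.084  0.149]
 [-0.029  0.088  0.153]
 [-0.03   0.096  0.159]
 [-0.02   0.086  0.164]
 [ 0.037  0.086  0.168]
 [-0.032  0.088  0.173]
 [-0.022  0.085  0.178]
 [ 0.024  0.093  0.182]
 [-0.028  0.084  0.185]
 [ 0.034  0.087  0.191]
 [-0.028  0.081  0.196]
 [ 0.028  0.083  0.203]
 [ 0.029  0.07   0.211]
 [-0.078  0.068  0.214]
 [-0.032  0.064  0.216]
 [ 0.038  0.063  0.218]
 [-0.075  0.072  0.219]
 [ 0.067  0.116  0.22 ]
 [-0.035  0.069  0.221]
 [-0.047  0.066  0.222]]
```

```bash
python3 - <<'E'
from bench import arm
from h import *
d=np.load("pics/side0d.npy"); u,v,P=cloud(arm,"side",d)
k=(np.hypot(P[:,0]-.251,P[:,1]+.517)<.1)&(P[:,2]>.1)&(P[:,2]<.45)
z=P[k][:,2]; print(k.sum(),np.percentile(z,[0,1,5,20]))
o=np.argsort(z)[::max(1,len(z)//30)]; print(np.c_[P[k][o],u[k][o],v[k][o]].round(3))
print(proj(arm,"side",[[.251,-.517,.191]]))
s=arm.sense(); print(s['joint_pos'],s['eef_pos'])
# body hist now
d=arm.camera("side")[1]; u,v,P=cloud(arm,"side",d)
k=(np.hypot(P[:,0]-s['eef_pos'][0],P[:,1]-s['eef_pos'][1])<.1)&(P[:,2]>.1)&(P[:,2]<.35)
print(list(zip(*np.histogram(P[k][:,2],bins=25)[::-1])))
E
```

```text
2740 [0.21306312 0.22054558 0.24681266 0.31633304]
[[ 2.82e-01 -5.59e-01  2.13e-01  1.75e+02  2.24e+02]
 [ 2.82e-01 -5.71e-01  2.35e-01  1.72e+02  2.18e+02]
 [ 2.77e-01 -5.73e-01  2.59e-01  1.68e+02  2.09e+02]
 [ 2.84e-01 -5.71e-01  2.81e-01  1.70e+02  2.00e+02]
 [ 2.98e-01 -5.88e-01  3.04e-01  1.73e+02  1.94e+02]
 [ 2.68e-01 -6.01e-01  3.10e-01  1.56e+02  1.94e+02]
 [ 2.68e-01 -6.05e-01  3.16e-01  1.55e+02  1.92e+02]
 [ 3.14e-01 -5.83e-01  3.21e-01  1.80e+02  1.86e+02]
 [ 1.96e-01 -4.68e-01  3.27e-01  1.44e+02  1.61e+02]
 [ 2.68e-01 -6.10e-01  3.32e-01  1.53e+02  1.86e+02]
 [ 2.90e-01 -6.06e-01  3.38e-01  1.64e+02  1.83e+02]
 [ 3.11e-01 -5.93e-01  3.42e-01  1.76e+02  1.79e+02]
 [ 2.72e-01 -6.10e-01  3.44e-01  1.54e+02  1.81e+02]
 [ 2.10e-01 -4.80e-01  3.45e-01  1.47e+02  1.56e+02]
 [ 2.60e-01 -6.04e-01  3.45e-01  1.49e+02  1.79e+02]
 [ 2.70e-01 -5.21e-01  3.46e-01  1.67e+02  1.63e+02]
 [ 2.66e-01 -5.20e-01  3.53e-01  1.65e+02  1.60e+02]
 [ 2.49e-01 -5.31e-01  3.61e-01  1.55e+02  1.58e+02]
 [ 2.61e-01 -5.23e-01  3.70e-01  1.61e+02  1.53e+02]
 [ 2.71e-01 -5.23e-01  3.82e-01  1.65e+02 
[... 1280 characters left out ...]
, np.int64(15)), (np.float64(0.21010719958090124), np.int64(112)), (np.float64(0.22009722417749694), np.int64(171)), (np.float64(0.23008724877409265), np.int64(113)), (np.float64(0.24007727337068838), np.int64(339)), (np.float64(0.2500672979672841), np.int64(149)), (np.float64(0.2600573225638798), np.int64(62)), (np.float64(0.2700473471604755), np.int64(67)), (np.float64(0.2800373717570712), np.int64(33)), (np.float64(0.290027396353667), np.int64(64)), (np.float64(0.3000174209502627), np.int64(106)), (np.float64(0.3100074455468584), np.int64(60)), (np.float64(0.31999747014345414), np.int64(65)), (np.float64(0.32998749474004985), np.int64(80)), (np.float64(0.33997751933664555), np.int64(99))]
```

```bash
python3 - <<'E'
import cv2
p=cv2.imread("pics/side0.png")[90:240,90:240]
cv2.imwrite("pics/c0.png",cv2.resize(p,None,fx=3.5,fy=3.5,interpolation=cv2.INTER_CUBIC))
E
```

```text
(no output)
```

View pics/c0.png

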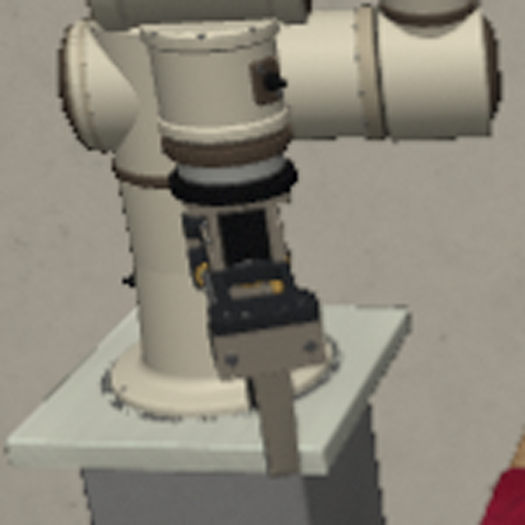

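The fingers passed above the rib without touching it and the cover has not moved. The depth data puts the tips about 22–25 mm above the reported TCP. I'll raise the arm, go back left of the rib, shut the fingers and measure again.

Call:
step_arm(
  series=[
    [[-2,0,0,0,0,0],[-2,2.5,0,0,0,0],[-2,6,0,0,0,0],[-2,9.4,0,0,0,0],[-2,9.4,0,0,0,0]],
  ],
  hand=0,
)

```text
t: 4.45
eef_pos: [0.4958, -0.0217, 0.115]
ee_rot: [11.3, 89.9, 12.7]
ft_force: [0.7, -0.5, -0.9]
finger_gap: 0.005
```

```bash
cat >> h.py <<'E'
def tips(arm,s,n="side",r=.06):
    p,d=arm.camera(n); u,v,P=cloud(arm,n,d)
    k=(np.hypot(P[:,0]-s['eef_pos'][0],P[:,1]-s['eef_pos'][1])<r)&(P[:,2]>.05)&(P[:,2]<.4)
    return p,P[k],u[k],v[k]
E
python3 - <<'E'
from bench import arm
from h import *
s=arm.sense(); print(s['eef_pos'],w2b(s['eef_pos']),s['ft_force'],s['finger_gap'])
p,P,u,v=tips(arm,s)
k=P[:,2]>.11
print(np.histogram(P[k][:,2],bins=np.arange(.11,.26,.01)))
o=np.argsort(P[k][:,2])[:40:4]; print(np.c_[P[k][o],u[k][o],v[k][o]].round(3)); print(proj(arm,"side",[s['eef_pos']]))
cv2.imwrite("pics/c.png",cv2.resize(p[100:260,200:380][:,:,::-1],None,fx=3.5,fy=3.5))
E
```

```text
[ 0.49582876 -0.02167367  0.11503756] [0.00069489 0.19506758] [ 0.68594691 -0.50096015 -0.90528857] 0.00508187020679354
(array([  1,   0,   3,  21,  21,  25,  26,  33,  31,  29,  28,  12,  66,
       111,  76]), array([0.11, 0.12, 0.13, 0.14, 0.15, 0.16, 0.17, 0.18, 0.19, 0.2 , 0.21,
       0.22, 0.23, 0.24, 0.25, 0.26]))
[[ 5.13e-01 -6.40e-02  1.10e-01  2.95e+02  1.77e+02]
 [ 4.97e-01 -2.70e-02  1.41e-01  2.91e+02  1.64e+02]
 [ 5.01e-01 -3.20e-02  1.43e-01  2.92e+02  1.64e+02]
 [ 4.94e-01 -2.70e-02  1.44e-01  2.90e+02  1.63e+02]
 [ 4.98e-01 -3.20e-02  1.47e-01  2.91e+02  1.63e+02]
 [ 5.11e-01 -2.80e-02  1.49e-01  2.95e+02  1.62e+02]
 [ 5.04e-01 -3.10e-02  1.50e-01  2.93e+02  1.62e+02]
 [ 4.88e-01 -3.00e-02  1.53e-01  2.88e+02  1.61e+02]
 [ 4.91e-01 -3.30e-02  1.54e-01  2.89e+02  1.61e+02]
 [ 4.94e-01 -2.70e-02  1.55e-01  2.90e+02  1.60e+02]]
[[290.87879014 170.40953056]]
```

View pics/c.png

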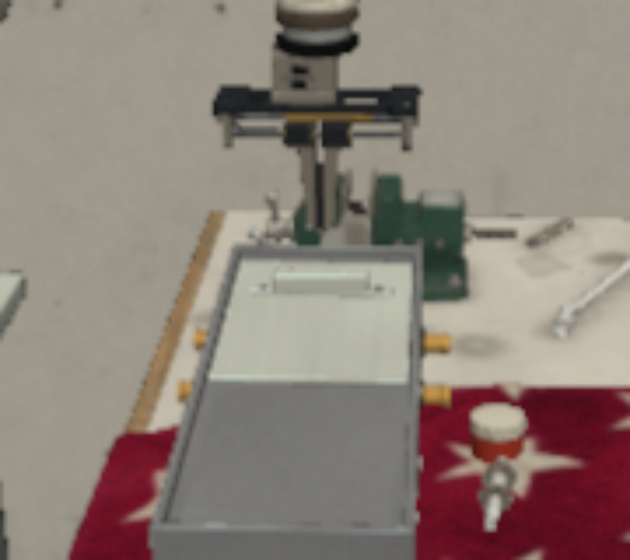

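Call:
step_arm(
  series=[
    [[1.5,0,0,0,0,0],[2.5,0,0,0,0,0],[3.2,0,0,0,0,0],[3.2,0,0,0,0,0]],
  ],
)

```text
t: 5.0
eef_pos: [0.4957, -0.024, 0.0822]
ee_rot: [23.8, 89.9, 24.9]
ft_force: [0.3, 0.3, 0.3]
finger_gap: 0.004
```

```bash
python3 - <<'E'
from bench import arm
from h import *
s=arm.sense(); print(s['eef_pos'],w2b(s['eef_pos']),s['ft_force'],s['finger_gap'])
p,P,u,v=tips(arm,s)
B=np.array([w2b(q) for q in P])
k=(P[:,2]>.09)&(B[:,1]>.172)
o=np.argsort(P[k][:,2])[:40:3]; print(np.c_[B[k][o],P[k][o][:,2],u[k][o],v[k][o]].round(3)); print(proj(arm,"side",[s['eef_pos']]))
cv2.imwrite("pics/d.png",cv2.resize(p[130:200,250:340][:,:,::-1],None,fx=7,fy=7,interpolation=cv2.INTER_CUBIC))
E
```

```text
[ 0.49571208 -0.02401612  0.08224218] [0.00052102 0.19272868] [0.28659703 0.2999177  0.33634545] 0.003937538441899354
[[-3.00e-02  2.43e-01  9.50e-02  2.83e+02  1.70e+02]
 [ 5.00e-03  1.86e-01  1.06e-01  2.92e+02  1.74e+02]
 [-9.00e-03  1.88e-01  1.08e-01  2.88e+02  1.73e+02]
 [ 1.20e-02  1.85e-01  1.10e-01  2.94e+02  1.73e+02]
 [-1.00e-03  1.81e-01  1.12e-01  2.90e+02  1.73e+02]
 [-9.00e-03  1.88e-01  1.12e-01  2.88e+02  1.72e+02]
 [ 8.00e-03  1.84e-01  1.14e-01  2.93e+02  1.72e+02]
 [-5.00e-03  1.90e-01  1.15e-01  2.89e+02  1.71e+02]
 [ 1.50e-02  1.86e-01  1.17e-01  2.95e+02  1.71e+02]
 [-1.00e-03  1.83e-01  1.18e-01  2.90e+02  1.71e+02]
 [ 1.20e-02  1.80e-01  1.20e-01  2.94e+02  1.71e+02]
 [-1.00e-03  1.84e-01  1.21e-01  2.90e+02  1.70e+02]
 [ 2.00e-03  1.81e-01  1.23e-01  2.91e+02  1.70e+02]
 [ 1.20e-02  1.80e-01  1.23e-01  2.94e+02  1.70e+02]]
[[290.94420951 179.49701717]]
```

View pics/d.png

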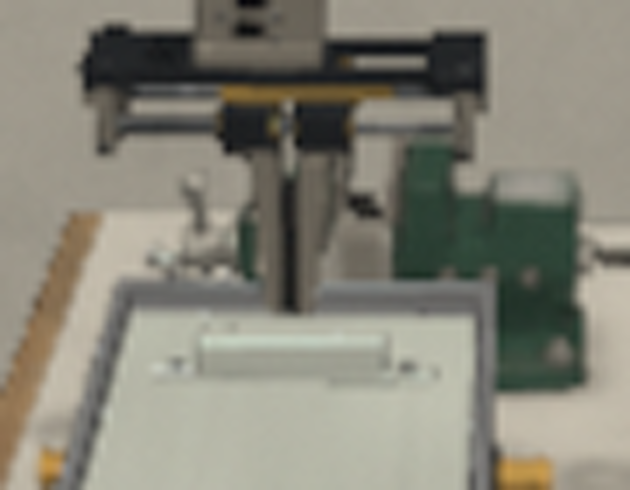

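Call:
step_arm(
  series=[
    [[0.7,0,0,0,0,0],[0.7,-1,0,0,0,0],[0.7,-2,0,0,0,0],[0.7,-3.2,0,0,0,0],[0.7,-4.5,0,0,0,0]],
  ],
)

```text
t: 5.68
eef_pos: [0.4973, -0.0696, 0.0763]
ee_rot: [7.7, 89.8, 8.9]
ft_force: [-0.3, 2.6, 0.2]
finger_gap: 0.007
```

```bash
python3 - <<'E'
from bench import arm
from h import *
s=arm.sense(); print(s['eef_pos'],w2b(s['eef_pos']),s['ft_force'],s['finger_gap'])
print(rel(s,[*b2w(0,-.06),.075],1.4))
p,P,u,v=tips(arm,s)
cv2.imwrite("pics/e.png",cv2.resize(p[130:230,240:340][:,:,::-1],None,fx=5,fy=5,interpolation=cv2.INTER_CUBIC))
E
```

```text
[ 0.4973208  -0.06959726  0.07626218] [0.00101561 0.14712184] [-0.2925874   2.58975745  0.19631028] 0.006807808787801401
(array([  0.12, -20.71,  -0.03]), array([-0.0037,  0.003 , -0.0004]))
```

View pics/e.png

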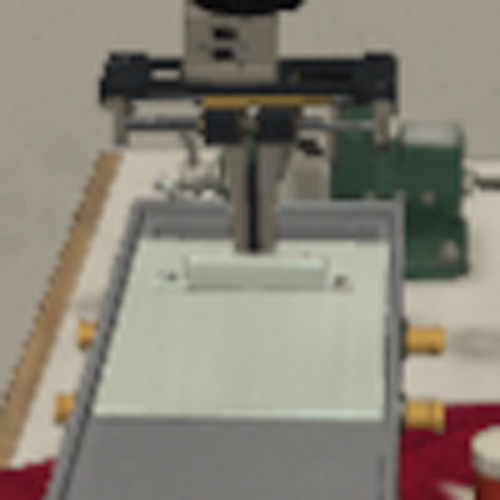

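The fingers are now behind the rib, with a reaction of about 2.6 N, and the cover is sliding: its right edge has moved to image row 415. I'll keep pushing.

Call:
step_arm(
  series=[
    [[0.1,-1.8,0,0,0,0],[0.1,-3.6,0,0,0,0],[0.1,-5.4,0,0,0,0],[0.1,-7.2,0,0,0,0],[0.1,-9,0,0,0,0]],
  ],
)

```text
t: 6.35
eef_pos: [0.4992, -0.1601, 0.0752]
ee_rot: [1.7, 89.8, 2.9]
ft_force: [0.2, 3.5, 2.1]
finger_gap: 0.003
```

Call:
step_arm(
  series=[
    [[0,-1.8,0,0,0,0],[0,-3.6,0,0,0,0],[0,-5.4,0,0,0,0],[0,-7.2,0,0,0,0],[0,-9,0,0,0,0]],
  ],
)

```text
t: 6.98
eef_pos: [0.5011, -0.2499, 0.0751]
ee_rot: [2.4, 89.8, 3.6]
ft_force: [0.1, 4.4, 2.8]
finger_gap: 0.004
```

```bash
python3 - <<'E'
from bench import arm
from h import *
s=arm.sense(); print(s['eef_pos'],w2b(s['eef_pos']),s['ft_force'],s['ee_rot'])
print(rel(s,[*b2w(0,-.06),.075],1.4))
p,d=arm.camera("side"); q,_=arm.camera("top")
cv2.imwrite("pics/f.png",cv2.resize(np.hstack([p[130:290,220:340],q[160:320,240:450]])[:,:,::-1],None,fx=2.4,fy=2.4,interpolation=cv2.INTER_CUBIC))
E
```

```text
[ 0.50105842 -0.24994827  0.07513051] [ 0.00034575 -0.03326664] [0.13653656 4.42223488 2.80618722] [ 2.42220532 89.8363523   3.62748491]
(array([ 0.01, -2.67, -0.03]), array([-0.0034,  0.0029, -0.0001]))
```

View pics/f.png

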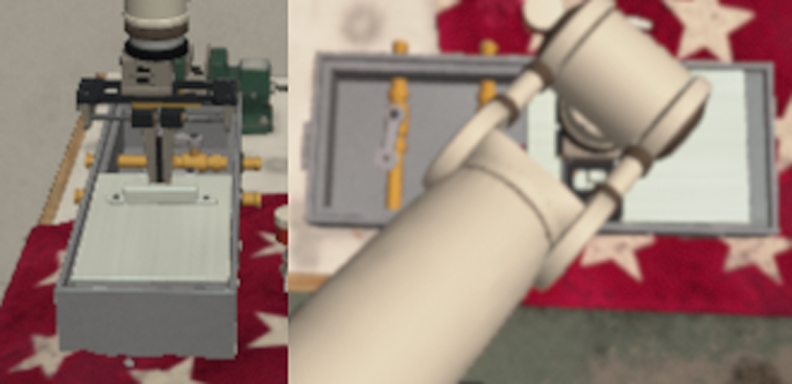

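Call:
step_arm(
  series=[
    [[0,-0.8,0,0,0,0],[0,-1.6,0,0,0,0],[0,-2.2,0,0,0,0],[0,-2.6,0,0,0,0],[0,-2.9,0,0,0,0]],
  ],
)

```text
t: 7.7
eef_pos: [0.5018, -0.2756, 0.0749]
ee_rot: [60.6, 89.7, 61.8]
ft_force: [1.0, 11.9, 3.7]
finger_gap: 0.005
```

```bash
python3 - <<'E'
from bench import arm
from h import *
s=arm.sense(); print(s['eef_pos'],w2b(s['eef_pos']),s['ft_force'])
E
```

```text
[ 0.50176862 -0.2756359   0.07488822] [ 0.00042813 -0.05896397] [ 1.0404578  11.92403559  3.65713132]
```

Call:
step_arm(
  series=[
    [[0,0.6,0,0,0,0],[0,1.5,0,0,0,0],[-2.5,2.5,0,0,0,0],[-7,2.5,0,0,0,0],[-12,2.5,0,0,0,0]],
  ],
)

```text
t: 8.32
eef_pos: [0.5004, -0.2522, 0.1961]
ee_rot: [-1.4, 89.9, -0.2]
ft_force: [1.2, -0.2, -0.3]
finger_gap: 0.004
```

```bash
python3 - <<'E'
from bench import arm
from h import *
s=arm.sense(); print(s['eef_pos'],w2b(s['eef_pos']),s['ft_force'],s['joint_pos'])
p,d=arm.camera("side"); q,_=arm.camera("top"); np.save("pics/side1d.npy",d)
for n in ("side","top"):
  for k in ("marked_tip","plain_tip","cover_plate"):
    for r in arm.regions_of(n,k)[:2]: print(n,k,r["confidence"],r["rect"])
cv2.imwrite("pics/g.png",cv2.resize(np.hstack([p[130:290,220:340],q[160:320,240:450]])[:,:,::-1],None,fx=2.4,fy=2.4,interpolation=cv2.INTER_CUBIC))
cv2.imwrite("pics/side1.png",p[:,:,::-1])
E
```

```text
[ 0.50035596 -0.25223286  0.19608929] [-0.00041232 -0.0355334 ] [ 1.19993531 -0.16251142 -0.3038939 ] [-3.91558752e+01  6.61863055e+00  9.36582062e+01  7.61578926e-02
  7.96304390e+01 -4.03956708e+01]
side marked_tip 0.63 [281.0, 184.8, 305.2, 194.0]
side cover_plate 0.7 [249.9, 205.6, 321.0, 254.1]
top marked_tip 0.77 [275.9, 204.4, 290.7, 231.0]
top cover_plate 0.77 [346.7, 189.0, 445.1, 251.2]
```

View pics/g.png

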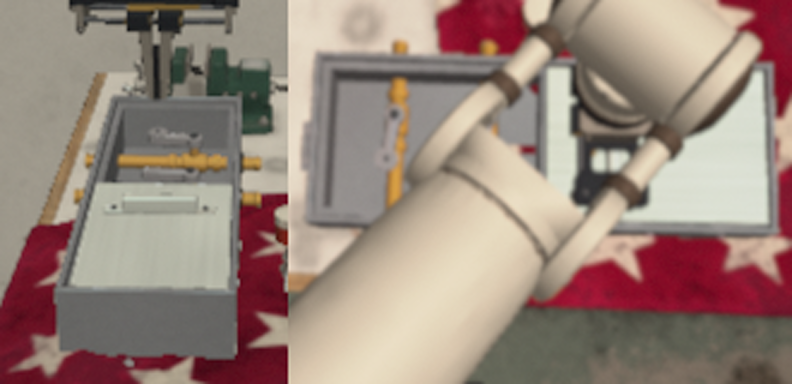

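Call:
step_arm(
  series=[
    [[-2,-4,0,0,0,0],[-4,-9,0,0.1,0,0],[-4,-15,-3,0.2,0,0],[-4,-21,-6,0.3,0,0],[-4,-26,-9,0.4,0,0]],
  ],
)

```text
t: 9.35
eef_pos: [0.4174, -0.5114, 0.2332]
ee_rot: [70.7, 89.8, 48.8]
ft_force: [-0.3, -0.4, -0.4]
finger_gap: 0.008
```

```bash
python3 - <<'E'
from bench import arm
from h import *
s=arm.sense(); print(s['eef_pos'],s['ft_force'])
p,d=arm.camera("top"); np.save("pics/top2d.npy",d); cv2.imwrite("pics/top2.png",p[:,:,::-1])
for n in ("top",):
  for k in ("marked_tip","plain_tip","marked_lever","plain_lever","cover_plate"):
    for r in arm.regions_of(n,k)[:3]:
        print(n,k,r["confidence"],r["rect"])
cv2.imwrite("pics/h.png",cv2.resize(p[170:270,235:455][:,:,::-1],None,fx=3.6,fy=3.6,interpolation=cv2.INTER_CUBIC))
E
```

```text
[ 0.41737642 -0.51144878  0.23318557] [-0.27664336 -0.41852848 -0.41844742]
top marked_tip 0.51 [272.5, 206.6, 289.3, 231.5]
top plain_tip 0.55 [317.1, 201.4, 326.9, 230.8]
top plain_tip 0.41 [247.9, 180.3, 445.2, 261.5]
top marked_lever 0.58 [273.8, 204.7, 290.2, 230.6]
top marked_lever 0.51 [347.1, 188.4, 441.4, 253.2]
top marked_lever 0.36 [356.4, 162.6, 392.4, 172.6]
top plain_lever 0.45 [321.2, 208.2, 328.4, 232.0]
top cover_plate 0.7 [347.0, 189.8, 444.4, 254.2]
top cover_plate 0.41 [274.2, 174.7, 289.5, 266.7]
```

View pics/h.png

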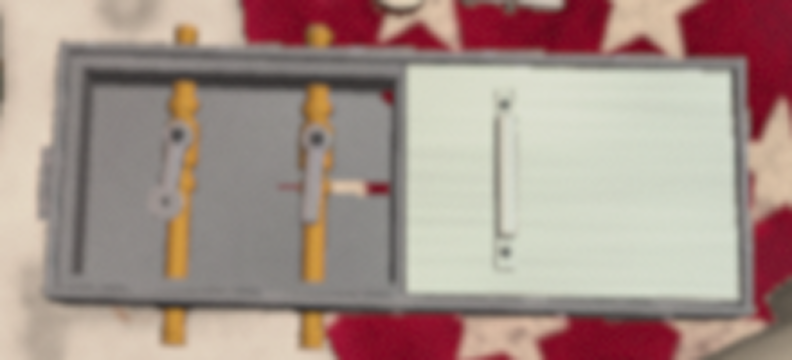

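The picture settles it. The disc lever is on the left valve, with its pivot at crop (178,134) and its disc at (164,203). The right lever, at about (313,180), has a plain end. The cover's right edge lies by the stop at crop x≈735. Measuring these now.

```bash
python3 - <<'E'
from bench import arm
from h import *
f=lambda L:[((x-1.3)/3.6+235,(y-1.3)/3.6+170) for x,y in L]
g=lambda L,z:np.array([w2b(q) for q in onplane(arm,"top",f(L),z)]).round(4)
pv=g([(178,134)],.074)[0]; tp=g([(164,203)],.073)[0]; print("pivot",pv,"tip",tp, np.hypot(*(tp-pv)), "ang",np.arctan2(tp[1]-pv[1],-(tp[0]-pv[0])))
pv2=g([(316,138)],.074)[0]; tp2=g([(312,221)],.070)[0]; print("plain",pv2,tp2,np.arctan2(tp2[1]-pv2[1],-(tp2[0]-pv2[0])))
print("plate",g([(406,66),(405,292),(736,72),(737,298)],.086)); print("stop",g([(735,70),(738,300)],.092)); print("rib",g([(506,180)],.107))
d=np.load("pics/top2d.npy"); u,v,P=cloud(arm,"top",d); B=np.array([w2b(q) for q in P])
k=(P[:,2]>.1)&(P[:,2]<.115)&(abs(B[:,0])<.05)&(abs(B[:,1])<.24); print("rib depth",B[k].mean(0),k.sum())
k=(P[:,2]>.058)&(P[:,2]<.0775)&(abs(B[:,0])<.076)&(B[:,1]>.01)&(B[:,1]<.235)
for lo,hi in ((.12,.235),(.01,.11)):
    m=k&(B[:,1]>lo)&(B[:,1]<hi)
    for a in np.arange(-.05,.06,.01):
        q=m&(B[:,0]>=a)&(B[:,0]<a+.01)
        if q.sum(): print(round(a,3),q.sum(),B[q][:,1].mean().round(4),B[q][:,1].min().round(4),B[q][:,1].max().round(4),P[q][:,2].mean().round(4))
E
```

```text
pivot [0.0319 0.1677] tip [-0.0204  0.1764] 0.05301867595479917 ang 0.164838599905185
plain [0.0309 0.0639] [-0.0313  0.0658] 0.030537128130081314
plate [[ 0.085  -0.0026]
 [-0.0838 -0.0025]
 [ 0.0854 -0.2511]
 [-0.0838 -0.2449]]
stop [[ 0.0855 -0.2486]
 [-0.0856 -0.2438]]
rib [[-0.0033 -0.0739]]
rib depth [-0.00037302 -0.07428037] 185
-0.04 5 0.1765 0.1712 0.1818 0.0725
-0.03 33 0.1763 0.1635 0.1879 0.0721
-0.02 31 0.1763 0.1637 0.1879 0.0719
-0.01 27 0.1747 0.1665 0.1855 0.0711
0.0 17 0.1727 0.1655 0.1784 0.068
0.01 21 0.1707 0.165 0.1783 0.0691
0.02 27 0.169 0.16 0.179 0.0692
0.03 26 0.1679 0.1575 0.1794 0.0695
0.04 11 0.1692 0.1606 0.1769 0.0676
-0.04 4 0.068 0.0639 0.072 0.0677
-0.03 21 0.0691 0.0614 0.0749 0.0686
-0.02 16 0.0666 0.0614 0.0723 0.0684
-0.01 20 0.0671 0.0616 0.0726 0.0688
0.0 20 0.0666 0.0592 0.0727 0.0688
0.01 17 0.0649 0.0592 0.0727 0.0686
0.02 27 0.0638 0.0541 0.0731 0.0693
0.03 27 0.0646 0.0541 0.0759 0.0693
0.04 8 0.0624 0.057 0.068 0.0686
```

```bash
sed -i 's/^BOX=.*/BOX=np.array([.5007,-.2152,np.radians(1.4)])/' h.py; cat >> h.py <<'E'
def fing(th,t,r=.026):
    er=np.array([-np.cos(th),np.sin(th)]); et=np.array([np.sin(th),np.cos(th)])
    return b2w(*(np.array([.03,.167])+r*er+t*et)), 1.4-np.degrees(th)
E
python3 - <<'E'
from bench import arm
from h import *
s=arm.sense(); w,h=fing(.165,-.034); print(w,h)
print(rel(s,[*w,.13],h)); print(s['joint_pos'])
E
```

```text
[ 0.49610381 -0.07753887] -8.053803619658582
(array([10.51, 42.91, -8.77]), array([-0.2369,  0.002 , -0.0024]))
[-61.09893044  20.21290801  73.40755576   0.18119199  86.39919903
 -39.48134216]
```

Call:
step_arm(
  series=[
    [[0,5.6,-1.2,-0.03,0,0],[0,11.5,-2.4,-0.07,0,0],[1,17.4,-3.6,-0.1,0,0],[2,23.3,-4.8,-0.14,0,0],[3,29,-6,-0.17,0,0]],
  ],
)

```text
t: 10.28
eef_pos: [0.4706, -0.2149, 0.2049]
ee_rot: [13.9, 89.8, 2.2]
ft_force: [0.7, 0.6, 1.0]
finger_gap: 0.007
```

```bash
python3 - <<'E'
from bench import arm
from h import *
s=arm.sense(); w,h=fing(.165,-.034)
print(s['eef_pos'],rel(s,[*w,.10],h)); print(s['joint_pos'])
E
```

```text
[ 0.47062525 -0.21489874  0.20486495] (array([10.5 , 13.96, -0.34]), array([-0.0644,  0.0035, -0.0007]))
[-38.03358517  -0.26477     99.83462367   0.13430691  80.27344961
 -26.3132944 ]
```

Call:
step_arm(
  series=[
    [[1,5,-0.2,-0.03,0,0],[3,10,-0.3,-0.06,0,0],[6,14,-0.3,-0.06,0,0],[10,14,-0.3,-0.06,0,0],[10,14,-0.3,-0.06,0,0]],
  ],
)

```text
t: 10.9
eef_pos: [0.4938, -0.0781, 0.1023]
ee_rot: [148.7, 89.7, 140.4]
ft_force: [-0.5, -0.5, 0.3]
finger_gap: 0.001
```

```bash
python3 - <<'E'
from bench import arm
from h import *
s=arm.sense(); w,h=fing(.165,-.034)
print(s['eef_pos'],w2b(s['eef_pos']),rel(s,[*w,.034],h)); print(s['joint_pos'])
p,P,u,v=tips(arm,s,r=.05); B=np.array([w2b(q) for q in P]); k=(P[:,2]>.095)
o=np.argsort(P[k][:,2])[:40:4]; print(np.c_[B[k][o],P[k][o][:,2],u[k][o],v[k][o]].round(3)); print(proj(arm,"side",[s['eef_pos'],s['eef_pos']+[0,0,.02]]))
q=arm.camera("top")[0]
cv2.imwrite("pics/i.png",cv2.resize(np.hstack([p[130:230,240:340],q[170:270,240:340]])[:,:,::-1],None,fx=4,fy=4,interpolation=cv2.INTER_CUBIC))
E
```

```text
[ 0.49383551 -0.07810993  0.10234533] [-0.00351303  0.13721686] (array([6.83, 0.07, 0.24]), array([-0.005 , -0.0039, -0.0024]))
[-2.29164243e+01  3.21457435e+00  1.08362827e+02  7.98660903e-02
  6.86710018e+01 -1.46061180e+01]
[[-2.00e-03  1.33e-01  1.25e-01  2.89e+02  1.75e+02]
 [ 1.00e-03  1.27e-01  1.28e-01  2.90e+02  1.75e+02]
 [-8.00e-03  1.28e-01  1.31e-01  2.87e+02  1.74e+02]
 [-1.20e-02  1.31e-01  1.33e-01  2.86e+02  1.73e+02]
 [ 1.30e-02  1.45e-01  1.34e-01  2.94e+02  1.71e+02]
 [ 2.00e-03  1.25e-01  1.36e-01  2.90e+02  1.73e+02]
 [ 5.00e-03  1.29e-01  1.38e-01  2.91e+02  1.72e+02]
 [ 8.00e-03  1.27e-01  1.39e-01  2.92e+02  1.72e+02]
 [ 1.40e-02  1.39e-01  1.41e-01  2.94e+02  1.70e+02]
 [ 1.10e-02  1.28e-01  1.42e-01  2.93e+02  1.71e+02]]
[[288.8565978  180.83515608]
 [288.74354172 175.28694901]]
```

View pics/i.png

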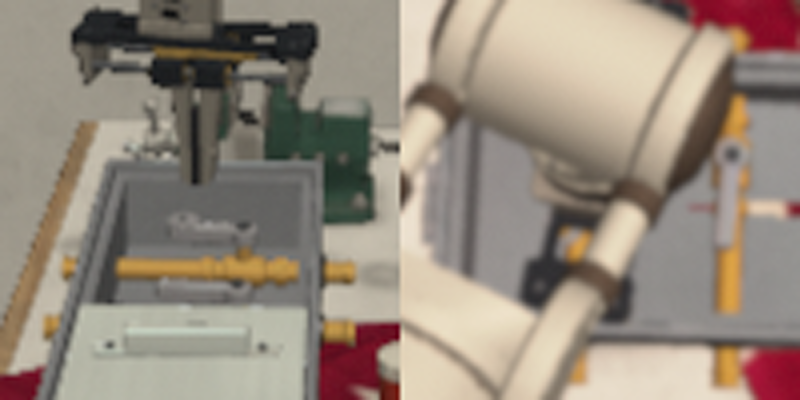

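Call:
step_arm(
  series=[
    [[2.2,0,0.2,0,0,0],[4.4,0,0.2,0,0,0],[6,0,0.2,0,0,0],[6.8,0,0.2,0,0,0],[6.8,0,0.2,0,0,0]],
  ],
)

```text
t: 11.62
eef_pos: [0.499, -0.0815, 0.0374]
ee_rot: [9.5, 89.8, 1.0]
ft_force: [-0.1, -0.0, 0.4]
finger_gap: 0.003
```

```bash
python3 - <<'E'
from bench import arm
from h import *
s=arm.sense(); print(s['eef_pos'],w2b(s['eef_pos']),s['ft_force'],s['ee_rot'])
for th,t in ((.165,-.022),(.165,-.017),(.25,-.017),(.35,-.017),(.45,-.017),(.55,-.017)):
    w,h=fing(th,t); print(th,t,rel(s,[*w,.034],h))
E
```

```text
[ 0.49898976 -0.08153927  0.03741938] [0.00155589 0.13366261] [-0.14094796 -0.03271387  0.40034261] [ 9.5225955  89.82369408  0.97787658]
0.165 -0.022 (array([ 0.34,  1.55, -0.36]), array([-0.0086,  0.003 , -0.0005]))
0.165 -0.017 (array([ 0.34,  2.05, -0.36]), array([-0.0086,  0.003 , -0.0005]))
0.25 -0.017 (array([ 0.34,  2.28, -0.5 ]), array([ 0.0764,  0.003 , -0.0006]))
0.35 -0.017 (array([ 0.34,  2.56, -0.63]), array([ 0.1764,  0.003 , -0.0008]))
0.45 -0.017 (array([ 0.34,  2.85, -0.74]), array([ 0.2764,  0.0029, -0.0009]))
0.55 -0.017 (array([ 0.34,  3.15, -0.82]), array([ 0.3764,  0.0029, -0.0011]))
```

Call:
step_arm(
  series=[
    [[0.3,0.8,-0.2,0,0,0],[0.3,1.6,-0.3,0,0,0],[0.3,2.0,-0.4,0,0,0],[0.3,2.3,-0.5,0.08,0,0],[0.3,2.6,-0.6,0.18,0,0]],
  ],
)

```text
t: 12.25
eef_pos: [0.497, -0.0552, 0.0346]
ee_rot: [-5.7, 89.8, -24.7]
ft_force: [-0.3, -3.6, 0.9]
finger_gap: 0.001
```

```bash
python3 - <<'E'
from bench import arm
from h import *
s=arm.sense(); print(s['eef_pos'],w2b(s['eef_pos']),s['ft_force'],s['ee_rot'])
for th,t in ((.45,-.017),(.55,-.017),(.65,-.017),(.75,-.017),(.85,-.017)):
    w,h=fing(th,t); print(th,t,rel(s,[*w,.034],h))
p=arm.camera("side")[0]
cv2.imwrite("pics/j.png",cv2.resize(p[130:230,240:340][:,:,::-1],None,fx=5,fy=5,interpolation=cv2.INTER_CUBIC))
E
```

```text
[ 0.49701763 -0.05524601  0.03464143] [0.00022675 0.15999621] [-0.32718202 -3.55426169  0.86251738] [ -5.72908863  89.78057425 -24.71687903]
0.45 -0.017 (array([ 0.06,  0.25, -0.2 ]), array([0.0942, 0.0038, 0.0002]))
0.55 -0.017 (array([ 0.06,  0.53, -0.33]), array([0.1942, 0.0038, 0.    ]))
0.65 -0.017 (array([ 0.06,  0.82, -0.43]), array([ 2.942e-01,  3.800e-03, -2.000e-04]))
0.75 -0.017 (array([ 0.06,  1.12, -0.51]), array([ 0.3942,  0.0038, -0.0004]))
0.85 -0.017 (array([ 0.06,  1.43, -0.55]), array([ 0.4942,  0.0038, -0.0006]))
```

View pics/j.png

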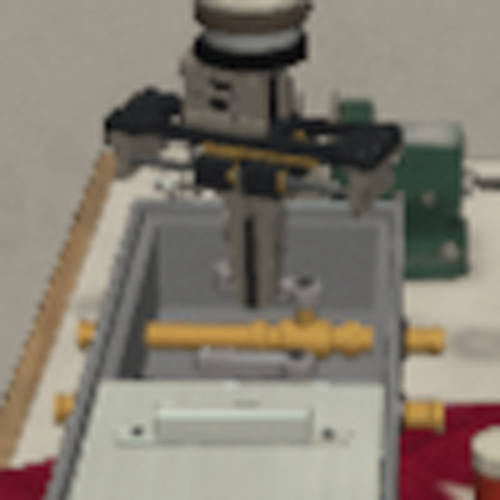

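Call:
step_arm(
  series=[
    [[0,0.25,-0.2,0.09,0,0],[0,0.53,-0.33,0.19,0,0],[0,0.82,-0.43,0.29,0,0],[0,1.12,-0.51,0.39,0,0],[0,1.43,-0.55,0.49,0,0]],
  ],
)

```text
t: 12.92
eef_pos: [0.4965, -0.04, 0.0346]
ee_rot: [27.1, 89.8, -19.9]
ft_force: [-0.3, -2.7, -0.2]
finger_gap: 0.006
```

```bash
python3 - <<'E'
from bench import arm
from h import *
s=arm.sense(); print(s['eef_pos'],w2b(s['eef_pos']),s['ft_force'],s['ee_rot'])
for th,t in ((.95,-.017),(1.05,-.017),(1.15,-.017),(1.25,-.017),(1.35,-.017)):
    w,h=fing(th,t); print(th,t,rel(s,[*w,.034],h))
print(s['joint_pos'])
E
```

```text
[ 0.4965002  -0.03998106  0.03456795] [8.24374212e-05 1.75269243e-01] [-0.34743371 -2.69569302 -0.209186  ] [ 27.12807212  89.78044809 -19.87724045]
0.95 -0.017 (array([ 0.06,  0.27, -0.16]), array([ 0.1052,  0.0033, -0.0019]))
1.05 -0.017 (array([ 0.06,  0.55, -0.29]), array([ 0.2052,  0.0032, -0.0021]))
1.15 -0.017 (array([ 0.06,  0.85, -0.39]), array([ 0.3052,  0.0031, -0.0023]))
1.25 -0.017 (array([ 0.06,  1.15, -0.46]), array([ 0.4052,  0.003 , -0.0024]))
1.35 -0.017 (array([ 0.06,  1.46, -0.49]), array([ 0.5052,  0.0029, -0.0026]))
[-1.85286780e+01  8.29088321e+00  1.11542312e+02 -5.96959242e-03
  5.99473142e+01  2.84796143e+01]
```

Call:
step_arm(
  series=[
    [[0,0.27,-0.16,0.1,0,0],[0,0.55,-0.29,0.2,0,0],[0,0.85,-0.39,0.3,0,0],[0,1.15,-0.46,0.4,0,0],[0,1.46,-0.49,0.5,0,0]],
  ],
)

```text
t: 13.55
eef_pos: [0.5032, -0.0261, 0.0343]
ee_rot: [56.9, 89.9, -18.8]
ft_force: [-1.1, -3.2, 1.5]
finger_gap: 0.006
```

```bash
python3 - <<'E'
from bench import arm
from h import *
s=arm.sense(); print(s['eef_pos'],w2b(s['eef_pos']),s['ft_force'],s['ee_rot'])
for th,t in ((1.42,-.017),(1.5,-.017),(1.56,-.017),(1.58,-.017),(1.58,-.013)):
    w,h=fing(th,t); print(th,t,rel(s,[*w,.034],h))
p,d=arm.camera("side"); q=arm.camera("top")[0]
cv2.imwrite("pics/k.png",cv2.resize(np.hstack([p[130:230,240:340],q[170:270,240:340]])[:,:,::-1],None,fx=4,fy=4,interpolation=cv2.INTER_CUBIC))
E
```

```text
[ 0.50317476 -0.0261401   0.03433315] [0.00709317 0.188943  ] [-1.12419724 -3.1519973   1.47090416] [ 56.85023685  89.87559788 -18.7992699 ]
1.42 -0.017 (array([ 0.03,  0.24, -0.07]), array([ 0.0752,  0.0011, -0.0019]))
1.5 -0.017 (array([ 0.03,  0.46, -0.18]), array([ 0.1552,  0.001 , -0.0019]))
1.56 -0.017 (array([ 0.03,  0.64, -0.25]), array([ 0.2152,  0.001 , -0.0019]))
1.58 -0.017 (array([ 0.03,  0.69, -0.27]), array([ 0.2352,  0.001 , -0.0019]))
1.58 -0.013 (array([ 0.04,  1.08, -0.18]), array([ 0.2352,  0.001 , -0.0019]))
```

View pics/k.png

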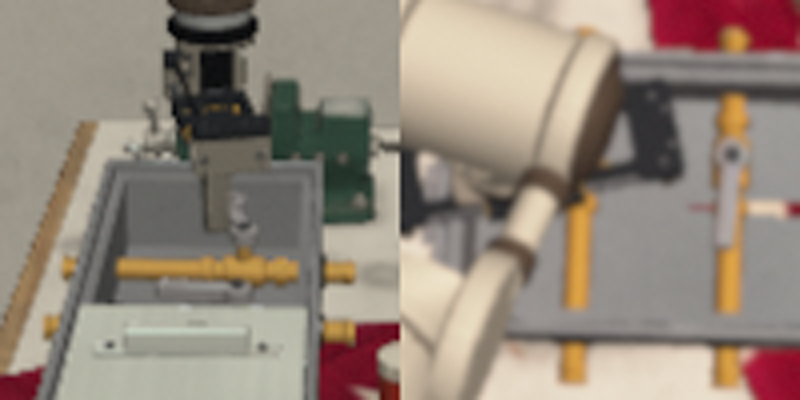

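Call:
step_arm(
  series=[
    [[0,0.24,-0.07,0.08,0,0],[0,0.46,-0.18,0.16,0,0],[0,0.64,-0.25,0.22,0,0],[0,0.75,-0.25,0.23,0,0],[0,0.85,-0.23,0.23,0,0]],
  ],
)

```text
t: 14.28
eef_pos: [0.5106, -0.0213, 0.034]
ee_rot: [111.9, 89.9, 23.3]
ft_force: [-3.1, 0.3, 2.3]
finger_gap: 0.003
```

```bash
python3 - <<'E'
from bench import arm
from h import *
s=arm.sense(); print(s['eef_pos'],w2b(s['eef_pos']),s['ft_force'],s['ee_rot'])
print(Rt(s).as_matrix().round(2))
print(rel(s,[*fing(1.571,-.017)[0],.034],fing(1.571,0)[1]))
E
```

```text
[ 0.51061446 -0.0212522   0.03404698] [0.01465007 0.19364767] [-3.0729558   0.30688513  2.34750826] [111.92876608  89.89240071  23.29392444]
[[ 0.    1.    0.02]
 [ 0.    0.02 -1.  ]
 [-1.    0.   -0.  ]]
(array([ 0.  , -0.16,  0.06]), array([-0.0004, -0.0007, -0.0017]))
```

Call:
step_arm(
  series=[
    [[0,0.15,0,0,0,0],[0,0.3,0,0,0,0],[0,0.45,0,0,0,0],[0,0.45,0,0,0,0]],
  ],
)

```text
t: 14.78
eef_pos: [0.5111, -0.0211, 0.0336]
ee_rot: [-98.3, 89.5, 173.1]
ft_force: [-16.2, -0.9, 13.5]
finger_gap: 0.003
```

```bash
python3 - <<'E'
from bench import arm
from h import *
s=arm.sense(); print(s['eef_pos'],w2b(s['eef_pos']),s['ft_force'])
E
```

```text
[ 0.51114465 -0.02106238  0.03363478] [0.01518474 0.19382448] [-16.15616239  -0.94309745  13.45720566]
```

Call:
step_arm(
  series=[
    [[0,-0.6,0,0,0,0],[0,-2,0,0,0,0],[-4,-2,0,0,0,0],[-10,-2,0,0,0,0],[-15,-2,0,0,0,0]],
  ],
)

```text
t: 15.4
eef_pos: [0.4963, -0.0219, 0.1868]
ee_rot: [87.1, 89.6, -1.6]
ft_force: [-0.0, 0.1, 0.0]
finger_gap: 0.007
```

Call:
step_arm(
  series=[
    [[-2,0,4,0,0,0],[-4,0,10,-0.1,0,0],[-4,-2,16,-0.2,0,0],[-4,-4,22,-0.3,0,0],[-4,-6,28,-0.4,0,0]],
  ],
)

```text
t: 16.02
eef_pos: [0.4421, -0.3027, 0.2245]
ee_rot: [51.6, 89.7, -14.0]
ft_force: [0.7, -0.7, 0.9]
finger_gap: 0.005
```

Call:
step_arm(
  series=[
    [[0,0.5,4,-0.1,0,0],[0,1,9,-0.2,0,0],[0,1.5,14,-0.3,0,0],[0,2,18,-0.4,0,0],[0,2,18,-0.4,0,0]],
  ],
)

```text
t: 16.65
eef_pos: [0.5346, -0.4583, 0.2223]
ee_rot: [55.3, 89.8, 12.3]
ft_force: [-0.2, 1.3, -0.3]
finger_gap: 0.007
```

```bash
python3 - <<'E'
from bench import arm
from h import *
s=arm.sense(); print(s['eef_pos'],s['ft_force'])
p,d=arm.camera("top"); np.save("pics/top3d.npy",d); cv2.imwrite("pics/top3.png",p[:,:,::-1])
cv2.imwrite("pics/l.png",cv2.resize(p[170:270,235:455][:,:,::-1],None,fx=3.6,fy=3.6,interpolation=cv2.INTER_CUBIC))
q,_=arm.camera("side"); cv2.imwrite("pics/side3.png",q[:,:,::-1])
E
```

```text
[ 0.53459981 -0.45829329  0.22227874] [-0.18636046  1.27787825 -0.28162351]
```

View pics/l.png

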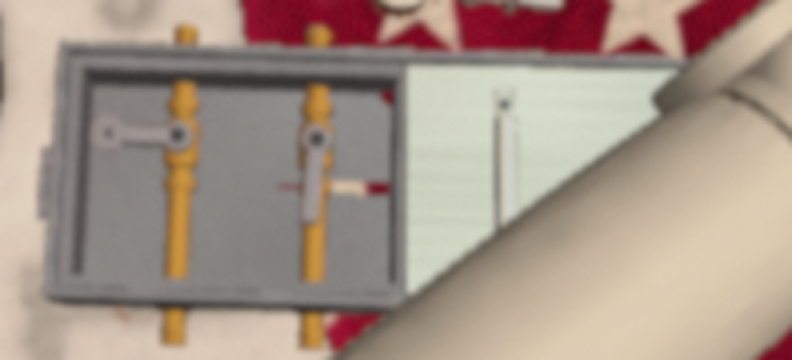

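View pics/side3.png

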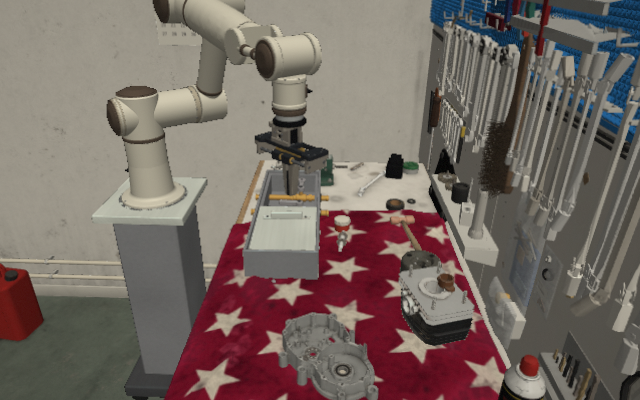

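View pics/top3.png

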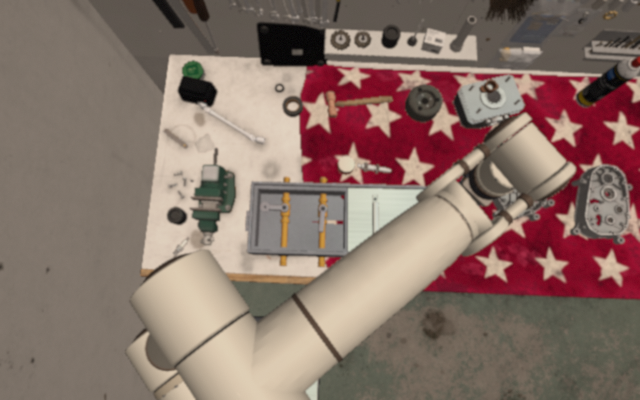

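The top view shows the disc lever pointing left, with its disc at crop (108,131). The plain lever, cover and loose things look unchanged. Measuring the lever angle, the plain lever and the cover against the stop.

```bash
python3 - <<'E'
from bench import arm
from h import *
f=lambda L:[((x-1.3)/3.6+235,(y-1.3)/3.6+170) for x,y in L]
g=lambda L,z:np.array([w2b(q) for q in onplane(arm,"top",f(L),z)]).round(4)
pv=g([(178,134)],.074)[0]; tp=g([(108,131)],.073)[0]; print(pv,tp,np.arctan2(tp[1]-pv[1],-(tp[0]-pv[0])))
for fn in ("top2d","top3d"):
    d=np.load(f"pics/{fn}.npy"); u,v,P=cloud(arm,"top",d); B=np.array([w2b(q) for q in P])
    for lo,hi,n in ((.12,.238,"marked"),(.01,.11,"plain")):
        m=(P[:,2]>.064)&(P[:,2]<.0755)&(abs(B[:,0])<.074)&(B[:,1]>lo)&(B[:,1]<hi)
        # points away from hub
        pvt=np.array([.03,.167 if n=="marked" else .062]); q=B[m]-pvt; r=np.hypot(*q.T); q=q[(r>.018)&(r<.062)]
        vx,vy=cv2.fitLine(q.astype(np.float32),cv2.DIST_HUBER,0,.01,.01)[:2].ravel(); 
        c=q.mean(0); sg=np.sign(vx*c[0]+vy*c[1]); print(fn,n,len(q),c.round(4),"angle fit",np.arctan2(sg*vy,-sg*vx).round(3))
    k=(P[:,2]>.1)&(P[:,2]<.112)&(abs(B[:,0])<.05)&(abs(B[:,1]+.08)<.03); print("rib y",B[k][:,1].mean(),B[k][:,1].min(),B[k][:,1].max())
E
python3 - <<'E'
import cv2
a=cv2.imread("pics/top0.png");b=cv2.imread("pics/top3.png");s=cv2.imread("pics/side3.png")
cv2.imwrite("pics/m.png",cv2.resize(s[160:290,235:345],None,fx=4.5,fy=4.5,interpolation=cv2.INTER_CUBIC))
E
```

```text
[0.031  0.1662] [0.0324 0.2191] 1.5972551790636151
top2d marked 110 [-0.0419  0.0068] angle fit 0.135
top2d plain 86 [-0.0398  0.0036] angle fit 0.086
rib y -0.07576812925600562 -0.08359904904276724 -0.06938192132028898
top3d marked 108 [0.0023 0.0422] angle fit 1.598
top3d plain 85 [-0.0396  0.0036] angle fit 0.078
rib y -0.07546138455301674 -0.08334924984686205 -0.06898536217814202
```

View pics/m.png

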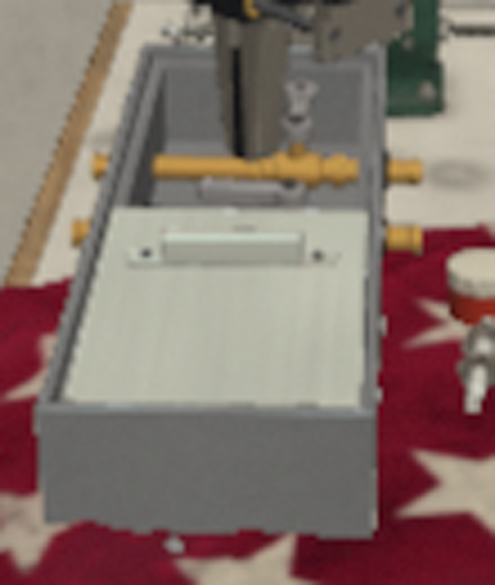

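```bash
python3 - <<'E'
from bench import arm
print(arm.sense()['t'], arm.sign_off())
E
```

```text
the job is handed in; nothing more can be done
16.75 None
```

I slid the cover along its channel to the right stop, then pushed the disc-marked lever (the left valve) clockwise until it was shut. I backed the arm clear and handed the job in at 16.75 s; it reported no verdict.

**First pass missed:** the fingers went over the rib without touching it. The fingertips sit about 20 mm above the reported TCP, so I backed up, went lower and pushed again.

**Cover:** the push force rose from about 4 N to 12 N and the motion stopped. The rib then measured box y ≈ -75.5 mm, against -77 mm expected. That is within the roughly 2 mm camera error. I did not push again to check, and the pictures cannot rule out a 1–2 mm gap at the stop.

**Tagged lever:** its reaction rose to about 16 N sideways, with about 13 N vertical, while the fingers moved only 0.5 mm. It measured about 1.60 rad, against 1.571 rad for fully shut.

**Left alone:** the plain lever measured 0.086 rad before and 0.078 rad after, so it did not move. The loose things look undisturbed in the last pictures; I compared those by eye only.

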